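Load the canister dispenser, older season first

ROBOT

A 7-joint arm with a two-finger parallel gripper is mounted at the origin on the work surface. World frame = base frame: x ahead of the robot, y to its left, z up, the work surface at z = 0. Lengths are in m, angles in rad, forces in N, time in s.
With the tool pointing down it reaches from about 0.4 to 0.85 m from the base axis. Payload 10.4 kg.
Tool frame: the origin (TCP) lies on the centre line of the jaws, within the pads' length; the fingertips stand 22 mm ahead of it and the grasp point (between the pads) lies 3 mm ahead of it; z points along the fingers, y is the direction in which the jaws open and shut (so a half turn about z gives the same grasp; the last joint's range is limited). The gripper opens to 85 mm and grips with 20 to 120 N. Pads are 22 mm wide; open, the fingers measure 114 mm over their backs; the gripper's body (76 mm by 85 mm) begins 54 mm behind the grasp point. The pads swing forward as they close: fully open they stand 13 mm farther back than shut.
Start: joints at [1.167, 0.332, -0.065, 1.46, 0.022, 1.35, -0.088], TCP at [0.232, -0.58, 0.253] pointing down, gripper open.
Joint ranges: [-2.6, 2.6], [-0.5, 2.12], [-1.47, 1.34], [0.16, 2.42], [-1.27, 4.41], [0.06, 2.06], [-2.6, 2.6]. Speed limits (rad/s): [2.22, 2.22, 2.79, 2.79, 3.14, 3.14, 3.14].

INTERFACE

Orientations are given as a rotation vector (axis times angle).
In Python, from cell import r gives the robot as it stands. The module is installed in compiled form; this text tells all that it offers.
- The arm moves only by the tool jog_arm, never from a script. Its argument "motion" is a list of rows, each an object of numbers: "dx", "dy", "dz": the shift along the tool's x, y, z in units of 25 mm (1.0 is 25 mm); "rx", "ry", "rz": the turn, a rotation vector about the tool's x, y, z in degrees; "grip": the opening, from 0 (shut) to 1 (fully open). A call has exactly 10 rows; each row shifts and turns the commanded pose from where the row before left it, along the tool's axes as they then stand; what a row does not reach is not made up. A row lasts 1/12 s, in which the tool goes at most 41.7 mm and 7.16 degrees, less where a joint would pass 70% of its speed; a pose out of reach is approached as far as the arm can. A call is refused whole if a number of a shift passes 1 or a number of a turn 7.16, either way. A call with a gripper value outside its range is refused whole. The fingers move at their own pace and stop on an object; the grip force is fixed at half the most. Time passes only in rows, so rows that do not move let the fingers close, or fill a call up. It gives the time, the measured TCP pose, the force and the opening at its end, in the units of the state.
- r.read_state(): the state, without advancing time (a new reading comes with each control period).
- r.get_image(name): name is "scene" or "top" or "wrist"; returns a dict with "img" (384x512x3 uint8, red, green, blue), "range_z" (384x512 float32, m along the optical axis (not along the pixel's ray), 0 where there is no reading), "fx", "fy", "cx", "cy" (pixels), "xyz" and "attitude" of the camera in the world. Camera axes: x right, y down, z forward; pixel columns grow to the right and rows downward; lengths in m; the calibration is good to about 2 mm. A picture is of the moment at which its call begins.
- r.job_done(): hands the job in, once; it reports no verdict.
Trained networks look in a picture, given as the dict that the camera call returned (one of the last four; its "shot" number tells which), for a name from the list of things; names that differ only in an ending like _2 or _b are one class to them, and where a whole thing is asked for, a point or a joint stands for the part that bears it (a point fixed in the world has none). Each returns a list of dicts, best first, with "score" (0 to 1); they miss things now and then, are a little off and sometimes report something else, mostly with a low value. They report only what shows in the picture. A call takes as long as a camera call. They do not tell look-alikes from the thing itself.
- r.masks_of(picture, label): "mask" (384x512 bool, what is visible of it) and "bbox" ([centre column, centre row, width, height] in pixels, round what is visible of it).
The state is a dict: "clock": time; "q": joint angles; "dq": joint speeds; "effort": joint torques, N m; "tool_pos": TCP position; "tcp_rot": TCP orientation; "wrist_force": force on the tool from outside, world axes, zero at the start; "torque": the same for the moment, N m; "grip_width": opening from 0.0 (shut) to 1.0 (fully open).
Only numpy, scipy, OpenCV 4.12 (cv2) and the standard library are available. Lean on these libraries where they do the work, as an engineer would, in place of code of your own. Each camera call takes 0.05 s, during which the arm holds its last target.

TASK

Load the gravity-feed dispenser so that last season's stock is used up first: roll both green canisters into the loading slot in its top deck, then roll in the orange one, pushing them along the deck without lifting them. Then press the red lever down until one canister, a green one, has rolled out into the pick-up tray, and let the lever come back up, so that the other two stay inside and move up to the gate, green in front of orange. Leave the things on the bench around the dispenser where they are.

Things in the scene. Friction and masses are not known exactly. Their poses are not given: they have to be found in the camera images.
- dispenser: Grey sheet-metal dispenser fixed to the bench: 606 mm long (its y, from -350 to +255), 156 wide (its x), turned a little about vertical. Origin on the bench below the middle of the loading slot, z up. The level top deck (z 150, y -255 to 255) has a 17 mm high fence on all four sides, 148 mm clear between the long ones. The open pick-up tray is at the -y end.
- slot (a point): Middle of the yellow-edged loading slot across the deck, at deck height (z 150); axes as the dispenser's. The slot is 80 mm wide in y (-40 to 40) and 148 long in x. A canister whose centre passes its edge falls 58 mm onto a ramp and rolls by itself towards -y, behind clear windows, to the gate.
- gate (a point): Where the centre of the foremost canister lies when held by the gate: 182 mm to -y of the slot, 79 mm above the bench, under the deck. Those behind it follow every 55 mm. The gate is a steel shutter that sinks into the ramp when the red lever is pressed.
- mat_a: Black rubber mat on the deck, 168 mm long in y, 3 mm thick (top 153 mm above the bench), on one side of the slot: it covers 46 to 214 mm from the slot's middle, beyond it the deck goes on to the end fence. Origin at the centre of its underside, axes as the dispenser's. Carries the two green canisters at the start.
- mat_b: Same mat on the other side of the slot; carries the orange canister at the start. Which side is which varies.
- green_1: Canister of last season's stock: white cylinder with green lid and band, 56 mm diameter, 130 long, about 0.3 kg. Origin at its centre; x is the cylinder's axis (lid at +x), about which it turns as it rolls. Starts lying across the deck, axis along the dispenser's x, on mat_a, centre 31 mm above the deck. It stays where it is left; a push of about 2 N rolls it.
- green_2: The second green canister, same as green_1, also on mat_a: one is nearer the slot, the other 92 to 108 mm farther out (36 to 52 mm free between them).
- orange_1: Canister of this season's stock: same as the green ones but with orange lid and band, lying on mat_b, its centre 80 to 180 mm from the middle of the slot.
- tray (a point): Point on the floor of the open pick-up tray under a canister that has come to rest there, 19 mm above the bench, 317 mm to -y of the slot; such a canister's centre is 28 mm above it. The tray's walls are 70 mm high.
- lever_bar (a point): Centre of the lever's red handle bar, which moves with the lever: round, 20 mm diameter, 50 long along the dispenser's x, outside the dispenser's side that faces the robot (115 mm to -x and 115 mm to -y of the slot's middle). At rest its centre is 170 mm above the bench; pressed fully it is 47 mm lower and 12 mm farther to +y.
- lever (a joint): Lever angle, rad: 0 at rest (up), 0.56 fully pressed (hard stop). Sprung and damped; it comes up by itself within half a second. About 7 N start to move the bar, up to 12 N press it fully down; the gate lets go in the last sixth of the travel. While down, it lets the foremost canister roll out (about 1 s) and holds back the next, which rolls up to the gate when the lever is up again.
- jug: White plastic measuring jug, 100 mm diameter, 130 mm high, with a handle, on the bench beyond the dispenser. Origin under its centre. Leave alone.
- ball_valve: Black plastic ball valve with yellow lever, 120 mm long, 80 mm high, on the bench between the robot and the dispenser's -y end. Origin under its centre. Leave alone.
- drum_cap: Red drum cap, 90 mm diameter, 34 mm high, lying on the bench between the robot and the dispenser's +y end. Origin under its centre. Leave alone.
There are look-alikes about, which are no part of the job. Leave any blue look-alike of the green_2 alone. Leave any purple look-alike of the green_1 alone.

How it is judged:
On the way, in this order (a step that is already met when the one before it is completed fails the run):
1. both green canisters have gone through the slot into the dispenser, the orange one is still on the deck (y of green_1 in the frame of dispenser between -0.225 and 0.02 m and x of green_1 in the frame of dispenser between -0.02 and 0.02 m and z of green_1 in the frame of dispenser between 0.04 and 0.135 m and y of green_2 in the frame of dispenser between -0.225 and 0.02 m and x of green_2 in the frame of dispenser between -0.02 and 0.02 m and z of green_2 in the frame of dispenser between 0.04 and 0.135 m and z of orange_1 in the frame of dispenser above 0.16 m), for 0.1 s.
2. the orange canister has gone in behind them, nothing dispensed yet (y of green_1 in the frame of dispenser between -0.225 and 0.02 m and x of green_1 in the frame of dispenser between -0.02 and 0.02 m and z of green_1 in the frame of dispenser between 0.04 and 0.135 m and y of green_2 in the frame of dispenser between -0.225 and 0.02 m and x of green_2 in the frame of dispenser between -0.02 and 0.02 m and z of green_2 in the frame of dispenser between 0.04 and 0.135 m and y of orange_1 in the frame of dispenser between -0.225 and 0.02 m and x of orange_1 in the frame of dispenser between -0.02 and 0.02 m and z of orange_1 in the frame of dispenser between 0.04 and 0.135 m), for 0.1 s.
3. the lever is pressed down (value of joint lever above 0.4 rad), for 0.05 s.
4. a green canister has rolled out into the pick-up tray (((y of green_1 in the frame of dispenser between -0.335 and -0.27 m and x of green_1 in the frame of dispenser between -0.02 and 0.02 m and z of green_1 in the frame of dispenser between 0.03 and 0.08 m) or (y of green_2 in the frame of dispenser between -0.335 and -0.27 m and x of green_2 in the frame of dispenser between -0.02 and 0.02 m and z of green_2 in the frame of dispenser between 0.03 and 0.08 m))), for 0.2 s.
At the end, for the whole second after the job is handed in: One green canister lies at rest in the pick-up tray (its centre 270 to 335 mm to the dispenser's -y of the slot), the other green one lies at the gate (165 to 210 mm to -y) and the orange one right behind it (90 to 160 mm to -y), all slower than 20 mm/s; the lever is back up (below 0.12 rad) ((((y of green_1 in the frame of dispenser between -0.335 and -0.27 m and x of green_1 in the frame of dispenser between -0.02 and 0.02 m and z of green_1 in the frame of dispenser between 0.03 and 0.08 m) and (y of green_2 in the frame of dispenser between -0.21 and -0.165 m and x of green_2 in the frame of dispenser between -0.02 and 0.02 m and z of green_2 in the frame of dispenser between 0.04 and 0.135 m)) or ((y of green_2 in the frame of dispenser between -0.335 and -0.27 m and x of green_2 in the frame of dispenser between -0.02 and 0.02 m and z of green_2 in the frame of dispenser between 0.03 and 0.08 m) and (y of green_1 in the frame of dispenser between -0.21 and -0.165 m and x of green_1 in the frame of dispenser between -0.02 and 0.02 m and z of green_1 in the frame of dispenser between 0.04 and 0.135 m))) and y of orange_1 in the frame of dispenser between -0.16 and -0.09 m and x of orange_1 in the frame of dispenser between -0.02 and 0.02 m and z of orange_1 in the frame of dispenser between 0.04 and 0.135 m and value of joint lever below 0.12 rad and linear speed of each of green_1, green_2, orange_1 below 0.02 m/s); the robot touches nothing.
It fails at once if a canister is lifted more than 30 mm off the deck mats (z of any of green_1, green_2, orange_1 in the frame of dispenser above 0.211 m).
It fails at once if the jug, the ball valve or the drum cap is moved more than 30 mm (distance of any of jug, ball_valve, drum_cap from where it was at the start of the episode above 0.03 m).
It also fails if it takes over 58 s, if anything falls off the work surface, if the arm or the gripper's body presses on something with over 40 N, if the wrist force passes 120 N, or if a joint passes its speed limit or range.

## Working session

There is one attempt and no reset: what is moved stays moved. The work goes in short steps, Python scripts to look and compute and a tool call to move; the robot and the scene stay as the last step left them, time stands still between calls to the robot, and variables do not carry over. Pictures are saved under pics/ and viewed, and the job is handed in when it is done.

Besides the shell and the picture viewer there is one more tool, called after ">>>" as name(argument=value, ...), one argument or row to a line, values as JSON. jog_arm: Moves the arm, as the interface text tells. Its arguments: {"type":"object","properties":{"motion":{"type":"array","items":{"type":"object","properties":{"dx":{"type":"number"},"dy":{"type":"number"},"dz":{"type":"number"},"rx":{"type":"number"},"ry":{"type":"number"},"rz":{"type":"number"},"grip":{"type":"number"}}}}},"required":["motion"]}

```bash
mkdir -p pics
cat > h.py <<'E'
import numpy as np, cv2
from scipy.spatial.transform import Rotation as R
from cell import r
def save(p,n): cv2.imwrite('pics/'+n+'.png',cv2.cvtColor(p['img'],cv2.COLOR_RGB2BGR))
def att(p):
    a=np.array(p['attitude'],float)
    if a.shape==(3,3): return a
    if a.size==3: return R.from_rotvec(a).as_matrix()
    return R.from_quat(a).as_matrix()
def cloud(p):
    z=p['range_z'].astype(float); v,u=np.indices(z.shape)
    c=np.stack([(u-p['cx'])/p['fx']*z,(v-p['cy'])/p['fy']*z,z],-1)
    w=c@att(p).T+np.array(p['xyz']); w[z<=0]=np.nan
    return w
E
python3 - <<'E'
from h import *
s=r.read_state(); print(s)
for n in ['scene','top','wrist']:
    p=r.get_image(n); save(p,n+'0'); print(n,p['xyz'],p['attitude'],p['fx'])
E
```

```text
{'clock': 0.0, 'q': array([ 1.16743454,  0.33283435, -0.06468839,  1.46095421,  0.02157544,
        1.34990797, -0.08847463]), 'dq': array([-7.89963265e-04, -6.35220647e-06,  3.43585563e-04,  2.67603100e-04,
       -2.11873077e-04,  1.66069197e-03, -1.85906937e-03]), 'effort': array([-4.06099853e-04, -6.25451016e+01,  4.87823412e-02, -3.91602623e+01,
        1.60859531e-02,  1.00183982e-02, -4.48543688e-05]), 'tool_pos': array([ 0.23213269, -0.57991235,  0.25253315]), 'tcp_rot': array([-3.08347246e+00, -5.94279303e-01,  4.91231382e-04]), 'wrist_force': array([ 0.54967798, -0.29797049,  0.90446068]), 'torque': array([-0.05002339, -0.03272748, -0.03998729]), 'grip_width': 1.0006888120989736}
scene [1.33135666 0.62711824 1.14419924] [-1.126134   -2.38590447  0.98084988] 487.3575460144799
top [ 4.13442078e-01 -1.17274868e-03  1.23520164e+00] [-2.16437225  2.16056444 -0.11682002] 439.93423623395336
wrist [ 0.29837626 -0.55432554  0.37311391] [ 2.40075709 -1.6268881  -0.23113954] 310.6418793117341
```

View pics/scene0.png

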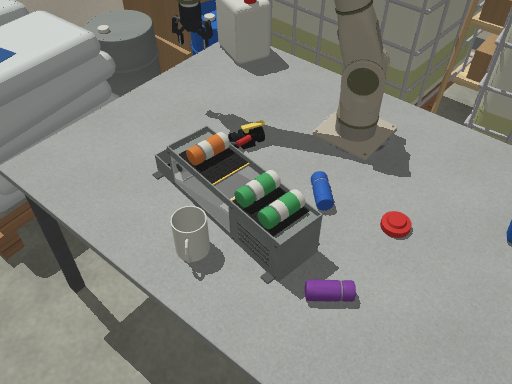

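View pics/top0.png

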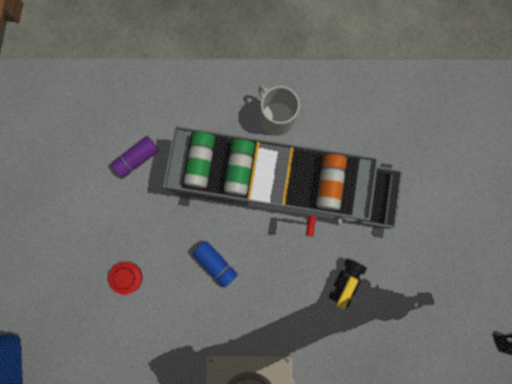

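The top view shows the greens at pixels (199,160) and (239,167) on the +y side. The slot is at about (268,175), orange at (332,181), and the red lever bar at (311,226). Next I'll measure these.

```bash
cat >> h.py <<'E'
def measure(p):
    W=cloud(p); hsv=cv2.cvtColor(p['img'],cv2.COLOR_RGB2HSV); z=W[...,2]
    return W,hsv
E
python3 - <<'E'
from h import *
p=r.get_image('top'); W,hsv=measure(p); z=W[...,2]; H,S,V=[hsv[...,i].astype(int) for i in range(3)]
def rep(n,m):
    k,l,st,c=cv2.connectedComponentsWithStats(m.astype(np.uint8))
    for i in range(1,k):
        if st[i,4]>25:
            q=W[l==i]; q=q[~np.isnan(q[:,2])]
            print(n,st[i],'mean',np.round(np.nanmean(q,0),4),'zmax',np.round(np.nanpercentile(q[:,2],95),4))
rep('green',(H>40)&(H<85)&(S>120))
rep('orange',(H>5)&(H<16)&(S>150)&(z>.1))
rep('yel',(H>16)&(H<35)&(S>120))
rep('red',((H<5)|(H>174))&(S>150))
# canisters: points above deck, z>0.185
can=(z>.185)&(z<.225)
k,l,st,c=cv2.connectedComponentsWithStats(can.astype(np.uint8))
for i in range(1,k):
    if st[i,4]>100:
        q=W[l==i]; rc=cv2.minAreaRect((q[:,:2]*1000).astype(np.float32)); print('can',st[i],rc,np.percentile(q[:,2],98))
# fence tops
f=(z>.158)&(z<.175)
q=W[f]; rc=cv2.minAreaRect((q[:,:2]*1000).astype(np.float32)); print('fence',rc)
for nm in ['dispenser','green_1','orange_1','lever_bar','ball_valve','jug']:
    for d in r.masks_of(p,nm)[:4]: print(nm,round(d['score'],2),np.round(d['bbox']))
E
```

```text
green [191 132  25  16 273] mean [0.6641 0.1125 0.2026] zmax 0.2107
green [230 139  25  16 280] mean [0.6465 0.0173 0.2022] zmax 0.2104
green [185 158  26  19 351] mean [0.5963 0.1233 0.2025] zmax 0.2111
green [224 166  27  18 353] mean [0.5784 0.0283 0.2028] zmax 0.2106
orange [321 154  26  15 298] mean [ 0.6117 -0.2024  0.2001] zmax 0.2095
orange [316 180  28  19 381] mean [ 0.5439 -0.1911  0.201 ] zmax 0.2106
yel [247 142  13  57 164] mean [ 0.5997 -0.0074  0.1513] zmax 0.155
yel [282 147  13  58 216] mean [ 0.5843 -0.0951  0.1517] zmax 0.1555
yel [337 276  22  33 359] mean [ 0.2918 -0.2528  0.074 ] zmax 0.0826
red [307 216   9  20 133] mean [ 0.4587 -0.1464  0.1783] zmax 0.182
red [108 262  34  32 839] mean [0.3227 0.3382 0.028 ] zmax 0.0369
can [ 184  131   31   56 1205] ((618.1409912109375, 123.39564514160156), (55.434261322021484, 130.25289916992188), 80.8722152709961) 0.2116723454670231
can [ 224  139   30   55 1204] ((599.4683837890625, 26.15665054321289), (55.59659957885742, 129.27809143066406), 80.25479125976562) 0.21150650554037992
can [ 317  153   29   56 1216] ((564.3890991210938, -196.1865234375), (55.28801727294922, 129.69094848632812), 81.01754760742188) 0.2113370602747578
fence ((560.3291015625, -46.313079833984375), (511.41497802734375, 218.48922729492188), 80.84164428710938)
dispenser 0.65 [282. 180. 238. 109.]
green_1 0.98 [215. 266.  40.  49.]
green_1 0.93 [241. 168.  33.  56.]
green_1 0.74 [133. 156.  45.  46.]
green_1 0.64 [197. 160.  26.  57.]
orange_1 0.78 [334. 181.  27.  59.]
lever_bar 0.52 [325. 225.  40.  17.]
ball_valve 0.76 [345. 281.  40.  48.]
jug 0.84 [278. 111.  40.  46.]
jug 0.34 [126. 277.  38.  41.]
```

View pics/wrist0.png

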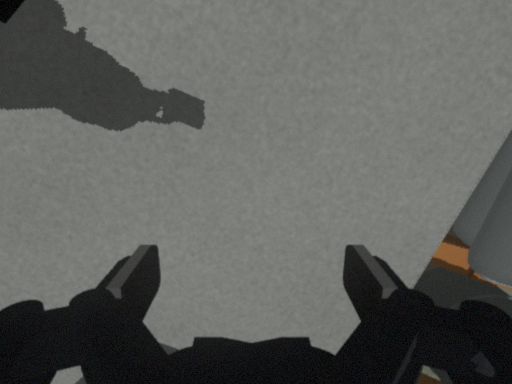

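```bash
cat >> h.py <<'E'
YAW=np.deg2rad(-9.4); SLOT=np.array([.589,-.051]); 
RD=np.array([[np.cos(YAW),-np.sin(YAW)],[np.sin(YAW),np.cos(YAW)]])
def todisp(w): return (np.asarray(w)[...,:2]-SLOT)@RD
def go(x,y,z):
    "disp target -> tool-axis units; prints"
    s=r.read_state(); T=R.from_rotvec(s['tcp_rot']).as_matrix()
    w=np.append(SLOT+RD@np.array([x,y]),z)
    Td=np.column_stack([np.append(RD[:,1],0),np.append(RD[:,0],0),[0,0,-1]])
    print('t',round(s['clock'],2),'disp',np.round(todisp(s['tool_pos']),4),'z',round(s['tool_pos'][2],4),'F',np.round(s['wrist_force'],1),'g',round(s['grip_width'],2))
    print('units tool',np.round(T.T@(w-s['tool_pos'])/.025,2),'turn deg(tool)',np.round(np.rad2deg(R.from_matrix(T.T@Td).as_rotvec()),2))
E
python3 -c "
from h import *
go(0,.127,.29)"
```

```text
t 0.5 disp [-0.2655 -0.5804] z 0.2533 F [0.3 0.5 0.4] g 1.0
units tool [ 23.75 -18.69  -1.47] turn deg(tool) [  0.    -0.   -58.78]
```

>>> jog_arm(
  motion=[
    {"dz": -0.8, "rz": -7, "grip": 0.6},
    {"dz": -0.8, "rz": -7, "grip": 0.6},
    {"rz": -7, "grip": 0.6},
    {"rz": -7, "grip": 0.6},
    {"rz": -7, "grip": 0.6},
    {"rz": -7, "grip": 0.6},
    {"rz": -7, "grip": 0.6},
    {"rz": -7, "grip": 0.6},
    {"rz": -2.8, "grip": 0.6},
    {"grip": 0.6},
  ],
)

```text
$.motion[0]: bad value
```

```bash
python3 -c "
from h import *
go(0,.127,.29)"
```

```text
t 0.5 disp [-0.2655 -0.5804] z 0.2533 F [0.3 0.5 0.4] g 1.0
units tool [ 23.75 -18.69  -1.47] turn deg(tool) [  0.    -0.   -58.78]
```

>>> jog_arm(
  motion=[
    {"dx": 0, "dy": 0, "dz": -0.8, "rx": 0, "ry": 0, "rz": -7, "grip": 0.6},
    {"dx": 0, "dy": 0, "dz": -0.8, "rx": 0, "ry": 0, "rz": -7, "grip": 0.6},
    {"dx": 0, "dy": 0, "dz": 0, "rx": 0, "ry": 0, "rz": -7, "grip": 0.6},
    {"dx": 0, "dy": 0, "dz": 0, "rx": 0, "ry": 0, "rz": -7, "grip": 0.6},
    {"dx": 0, "dy": 0, "dz": 0, "rx": 0, "ry": 0, "rz": -7, "grip": 0.6},
    {"dx": 0, "dy": 0, "dz": 0, "rx": 0, "ry": 0, "rz": -7, "grip": 0.6},
    {"dx": 0, "dy": 0, "dz": 0, "rx": 0, "ry": 0, "rz": -7, "grip": 0.6},
    {"dx": 0, "dy": 0, "dz": 0, "rx": 0, "ry": 0, "rz": -7, "grip": 0.6},
    {"dx": 0, "dy": 0, "dz": 0, "rx": 0, "ry": 0, "rz": -2.8, "grip": 0.6},
    {"dx": 0, "dy": 0, "dz": 0, "rx": 0, "ry": 0, "rz": 0, "grip": 0.6},
  ],
)

```text
clock: 1.33
tool_pos: [0.2322, -0.5803, 0.2934]
tcp_rot: [2.393, 2.035, 0.0]
wrist_force: [-0.6, -0.5, 0.4]
grip_width: 0.601
```

```bash
python3 -c "
from h import *
go(0,.127,.29)"
```

```text
t 1.33 disp [-0.2655 -0.5804] z 0.2934 F [-0.6 -0.5  0.4] g 0.6
units tool [28.27 10.69  0.13] turn deg(tool) [0.01 0.   0.15]
```

>>> jog_arm(
  motion=[
    {"dx": 1, "dy": 0.38, "dz": 0, "rx": 0, "ry": 0, "rz": 0, "grip": 0.6},
    {"dx": 1, "dy": 0.38, "dz": 0, "rx": 0, "ry": 0, "rz": 0, "grip": 0.6},
    {"dx": 1, "dy": 0.38, "dz": 0, "rx": 0, "ry": 0, "rz": 0, "grip": 0.6},
    {"dx": 1, "dy": 0.38, "dz": 0, "rx": 0, "ry": 0, "rz": 0, "grip": 0.6},
    {"dx": 1, "dy": 0.38, "dz": 0, "rx": 0, "ry": 0, "rz": 0, "grip": 0.6},
    {"dx": 1, "dy": 0.38, "dz": 0, "rx": 0, "ry": 0, "rz": 0, "grip": 0.6},
    {"dx": 1, "dy": 0.38, "dz": 0, "rx": 0, "ry": 0, "rz": 0, "grip": 0.6},
    {"dx": 1, "dy": 0.38, "dz": 0, "rx": 0, "ry": 0, "rz": 0, "grip": 0.6},
    {"dx": 1, "dy": 0.38, "dz": 0, "rx": 0, "ry": 0, "rz": 0, "grip": 0.6},
    {"dx": 1, "dy": 0.38, "dz": 0, "rx": 0, "ry": 0, "rz": 0, "grip": 0.6},
  ],
)

```text
clock: 2.17
tool_pos: [0.3673, -0.3479, 0.2935]
tcp_rot: [2.398, 2.029, -0.0]
wrist_force: [0.0, -0.0, 0.3]
grip_width: 0.602
```

>>> jog_arm(
  motion=[
    {"dx": 1, "dy": 0.38, "dz": 0, "rx": 0, "ry": 0, "rz": 0, "grip": 0.6},
    {"dx": 1, "dy": 0.38, "dz": 0, "rx": 0, "ry": 0, "rz": 0, "grip": 0.6},
    {"dx": 1, "dy": 0.38, "dz": 0, "rx": 0, "ry": 0, "rz": 0, "grip": 0.6},
    {"dx": 1, "dy": 0.38, "dz": 0, "rx": 0, "ry": 0, "rz": 0, "grip": 0.6},
    {"dx": 1, "dy": 0.38, "dz": 0, "rx": 0, "ry": 0, "rz": 0, "grip": 0.6},
    {"dx": 1, "dy": 0.38, "dz": 0, "rx": 0, "ry": 0, "rz": 0, "grip": 0.6},
    {"dx": 1, "dy": 0.38, "dz": 0, "rx": 0, "ry": 0, "rz": 0, "grip": 0.6},
    {"dx": 1, "dy": 0.38, "dz": 0, "rx": 0, "ry": 0, "rz": 0, "grip": 0.6},
    {"dx": 1, "dy": 0.38, "dz": 0, "rx": 0, "ry": 0, "rz": 0, "grip": 0.6},
    {"dx": 1, "dy": 0.38, "dz": 0, "rx": 0, "ry": 0, "rz": 0, "grip": 0.6},
  ],
)

```text
clock: 3.0
tool_pos: [0.5018, -0.1167, 0.2935]
tcp_rot: [2.398, 2.029, 0.0]
wrist_force: [-0.4, -0.3, -0.2]
grip_width: 0.602
```

```bash
python3 -c "
from h import *
go(0,.127,.29)"
```

```text
t 3.0 disp [-0.0753 -0.0791] z 0.2935 F [-0.4 -0.3 -0.2] g 0.6
units tool [8.25 2.99 0.14] turn deg(tool) [ 0.03  0.02 -0.14]
```

>>> jog_arm(
  motion=[
    {"dx": 1, "dy": 0.36, "dz": 0, "rx": 0, "ry": 0, "rz": 0, "grip": 0.6},
    {"dx": 1, "dy": 0.36, "dz": 0, "rx": 0, "ry": 0, "rz": 0, "grip": 0.6},
    {"dx": 1, "dy": 0.36, "dz": 0, "rx": 0, "ry": 0, "rz": 0, "grip": 0.6},
    {"dx": 1, "dy": 0.36, "dz": 0, "rx": 0, "ry": 0, "rz": 0, "grip": 0.6},
    {"dx": 1, "dy": 0.36, "dz": 0, "rx": 0, "ry": 0, "rz": 0, "grip": 0.6},
    {"dx": 1, "dy": 0.36, "dz": 0, "rx": 0, "ry": 0, "rz": 0, "grip": 0.6},
    {"dx": 1, "dy": 0.36, "dz": 0, "rx": 0, "ry": 0, "rz": 0, "grip": 0.6},
    {"dx": 1, "dy": 0.36, "dz": 0, "rx": 0, "ry": 0, "rz": 0, "grip": 0.6},
    {"dx": 0.25, "dy": 0.11, "dz": 0, "rx": 0, "ry": 0, "rz": 0, "grip": 0.6},
    {"dx": 0, "dy": 0, "dz": 0, "rx": 0, "ry": 0, "rz": 0, "grip": 0.6},
  ],
)

```text
clock: 3.83
tool_pos: [0.6088, 0.0759, 0.2929]
tcp_rot: [-2.393, -2.034, -0.001]
wrist_force: [-0.9, 0.8, 0.6]
grip_width: 0.597
```

```bash
python3 -c "
from h import *
go(0,.127,.182)
p=r.get_image('top');save(p,'top1')
p=r.get_image('wrist');save(p,'wrist1')
W=cloud(p);z=W[...,2]; d=todisp(W)
for x in (-.04,0,.04):
  m=(abs(d[...,0]-x)<.004)&(z>.185)&(z<.23); y=np.sort(d[m][:,1]); 
  h,e=np.histogram(y,np.arange(0,.25,.005)); print(x,[(round(a,3)) for a,c in zip(e,h) if c])
"
```

```text
t 3.83 disp [-0.0012  0.1284] z 0.2929 F [-0.9  0.8  0.6] g 0.6
units tool [-0.06  0.05  4.44] turn deg(tool) [-0.04 -0.07  0.12]
-0.04 [np.float64(0.05), np.float64(0.055), np.float64(0.06), np.float64(0.065), np.float64(0.07), np.float64(0.075), np.float64(0.08), np.float64(0.085), np.float64(0.09), np.float64(0.095), np.float64(0.1), np.float64(0.145), np.float64(0.15), np.float64(0.155), np.float64(0.16), np.float64(0.165), np.float64(0.17), np.float64(0.175), np.float64(0.18), np.float64(0.185), np.float64(0.19), np.float64(0.195), np.float64(0.2)]
0 [np.float64(0.05), np.float64(0.055), np.float64(0.06), np.float64(0.065), np.float64(0.07), np.float64(0.075), np.float64(0.08), np.float64(0.085), np.float64(0.09), np.float64(0.095), np.float64(0.1), np.float64(0.145), np.float64(0.15), np.float64(0.155), np.float64(0.16), np.float64(0.165), np.float64(0.17), np.float64(0.175), np.float64(0.18), np.float64(0.185), np.float64(0.19), np.float64(0.195), np.float64(0.2)]
0.04 [np.float64(0.055), np.float64(0.06), np.float64(0.065), np.float64(0.07), np.float64(0.075), np.float64(0.08), np.float64(0.085), np.float64(0.09), np.float64(0.095), np.float64(0.1), np.float64(0.145), np.float64(0.15), np.float64(0.155), np.float64(0.16), np.float64(0.165), np.float64(0.17), np.float64(0.175), np.float64(0.18), np.float64(0.185), np.float64(0.19), np.float64(0.195), np.float64(0.2)]
```

View pics/wrist1.png

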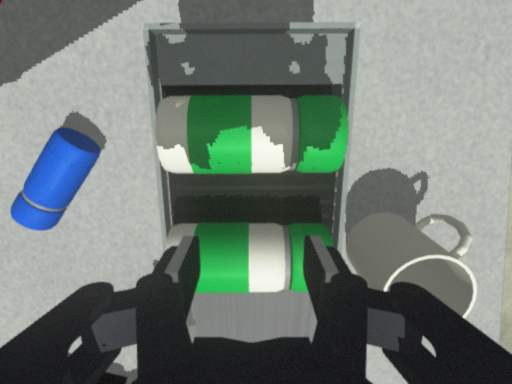

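View pics/top1.png

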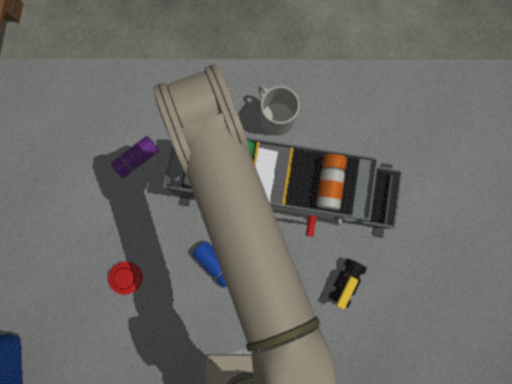

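The wrist view shows the two greens at rows 135 and 258 of the image. The free gap runs from dispenser y 0.105 to 0.145, and the tool is above it. I'll descend into it now.

>>> jog_arm(
  motion=[
    {"dx": -0.1, "dy": 0, "dz": 0.6, "rx": 0, "ry": 0, "rz": 0, "grip": 0.6},
    {"dx": 0, "dy": 0, "dz": 0.6, "rx": 0, "ry": 0, "rz": 0, "grip": 0.6},
    {"dx": 0, "dy": 0, "dz": 0.6, "rx": 0, "ry": 0, "rz": 0, "grip": 0.6},
    {"dx": 0, "dy": 0, "dz": 0.6, "rx": 0, "ry": 0, "rz": 0, "grip": 0.6},
    {"dx": 0, "dy": 0, "dz": 0.6, "rx": 0, "ry": 0, "rz": 0, "grip": 0.6},
    {"dx": 0, "dy": 0, "dz": 0.6, "rx": 0, "ry": 0, "rz": 0, "grip": 0.6},
    {"dx": 0, "dy": 0, "dz": 0.5, "rx": 0, "ry": 0, "rz": 0, "grip": 0.6},
    {"dx": 0, "dy": 0, "dz": 0.3, "rx": 0, "ry": 0, "rz": 0, "grip": 0.6},
    {"dx": 0, "dy": 0, "dz": 0.1, "rx": 0, "ry": 0, "rz": 0, "grip": 0.6},
    {"dx": 0, "dy": 0, "dz": 0, "rx": 0, "ry": 0, "rz": 0, "grip": 0.6},
  ],
)

```text
clock: 4.77
tool_pos: [0.6081, 0.0703, 0.1806]
tcp_rot: [2.397, 2.031, -0.001]
wrist_force: [-0.7, 0.8, 1.2]
grip_width: 0.601
```

```bash
python3 -c "
from h import *
go(0,.070,.181)
p=r.get_image('wrist');save(p,'wrist2')
"
```

```text
t 4.77 disp [-0.001   0.1228] z 0.1806 F [-0.7  0.8  1.2] g 0.6
units tool [-2.11  0.04 -0.01] turn deg(tool) [-0.02  0.03 -0.04]
```

View pics/wrist2.png

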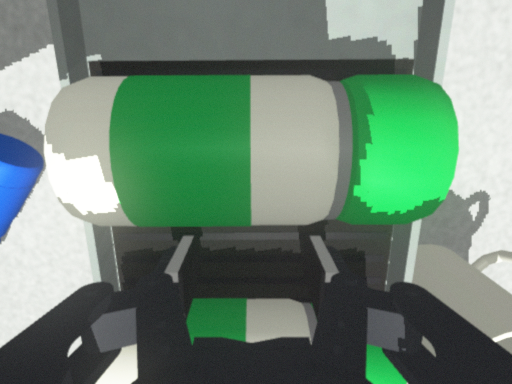

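The fingers are in the gap and there is no contact force. I'll push the near green in.

>>> jog_arm(
  motion=[
    {"dx": -0.2, "dy": 0, "dz": 0, "rx": 0, "ry": 0, "rz": 0, "grip": 0.6},
    {"dx": -0.2, "dy": 0, "dz": 0, "rx": 0, "ry": 0, "rz": 0, "grip": 0.6},
    {"dx": -0.2, "dy": 0, "dz": 0, "rx": 0, "ry": 0, "rz": 0, "grip": 0.6},
    {"dx": -0.2, "dy": 0, "dz": 0, "rx": 0, "ry": 0, "rz": 0, "grip": 0.6},
    {"dx": -0.2, "dy": 0, "dz": 0, "rx": 0, "ry": 0, "rz": 0, "grip": 0.6},
    {"dx": -0.2, "dy": 0, "dz": 0, "rx": 0, "ry": 0, "rz": 0, "grip": 0.6},
    {"dx": -0.2, "dy": 0, "dz": 0, "rx": 0, "ry": 0, "rz": 0, "grip": 0.6},
    {"dx": -0.2, "dy": 0, "dz": 0, "rx": 0, "ry": 0, "rz": 0, "grip": 0.6},
    {"dx": -0.2, "dy": 0, "dz": 0, "rx": 0, "ry": 0, "rz": 0, "grip": 0.6},
    {"dx": -0.2, "dy": 0, "dz": 0, "rx": 0, "ry": 0, "rz": 0, "grip": 0.6},
  ],
)

```text
clock: 5.65
tool_pos: [0.6, 0.0211, 0.1808]
tcp_rot: [2.396, 2.032, -0.0]
wrist_force: [0.2, 0.3, 0.2]
grip_width: 0.598
```

```bash
python3 -c "
from h import *
go(0,.070,.181)
p=r.get_image('wrist');save(p,'wrist3')
p=r.get_image('scene');save(p,'scene3')
"
```

```text
t 5.65 disp [-0.0009  0.0729] z 0.1808 F [0.2 0.3 0.2] g 0.6
units tool [-0.12  0.04 -0.01] turn deg(tool) [-0.    0.01  0.01]
```

View pics/scene3.png

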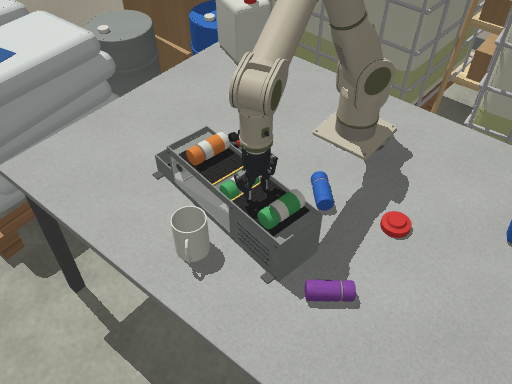

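View pics/wrist3.png

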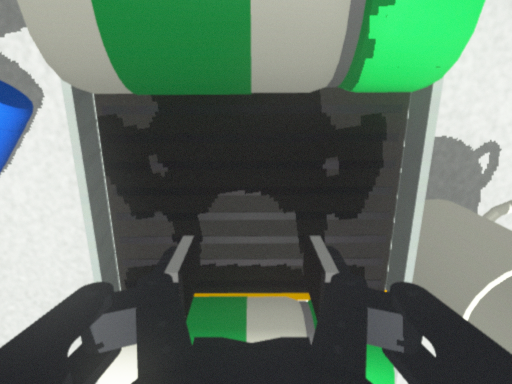

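The canister is at or just over the slot edge, seen at about (230,188) in the scene view. I'll push a little further and wait.

>>> jog_arm(
  motion=[
    {"dx": -0.15, "dy": 0, "dz": 0, "rx": 0, "ry": 0, "rz": 0, "grip": 0.6},
    {"dx": -0.15, "dy": 0, "dz": 0, "rx": 0, "ry": 0, "rz": 0, "grip": 0.6},
    {"dx": -0.1, "dy": 0, "dz": 0, "rx": 0, "ry": 0, "rz": 0, "grip": 0.6},
    {"dx": 0, "dy": 0, "dz": 0, "rx": 0, "ry": 0, "rz": 0, "grip": 0.6},
    {"dx": 0, "dy": 0, "dz": -0.8, "rx": 0, "ry": 0, "rz": 0, "grip": 0.6},
    {"dx": 0, "dy": 0, "dz": -0.8, "rx": 0, "ry": 0, "rz": 0, "grip": 0.6},
    {"dx": 0, "dy": 0, "dz": -0.8, "rx": 0, "ry": 0, "rz": 0, "grip": 0.6},
    {"dx": 0, "dy": 0, "dz": -0.8, "rx": 0, "ry": 0, "rz": 0, "grip": 0.6},
    {"dx": 0, "dy": 0, "dz": -0.8, "rx": 0, "ry": 0, "rz": 0, "grip": 0.6},
    {"dx": 0, "dy": 0, "dz": 0, "rx": 0, "ry": 0, "rz": 0, "grip": 0.6},
  ],
)

```text
clock: 6.58
tool_pos: [0.5998, 0.0124, 0.2851]
tcp_rot: [2.393, 2.03, 0.007]
wrist_force: [0.1, 0.1, -0.2]
grip_width: 0.599
```

```bash
python3 -c "
from h import *
go(0,.228,.281)
p=r.get_image('wrist');save(p,'wrist4')
p=r.get_image('scene');save(p,'scene4')
"
```

```text
t 6.58 disp [0.0003 0.0643] z 0.2851 F [ 0.1  0.1 -0.2] g 0.6
units tool [ 6.55 -0.01  0.17] turn deg(tool) [ 0.32 -0.06  0.03]
```

View pics/scene4.png

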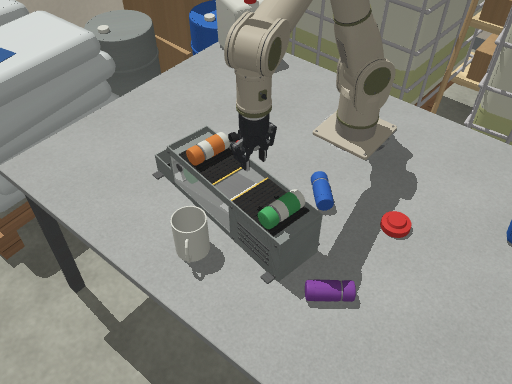

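View pics/wrist4.png

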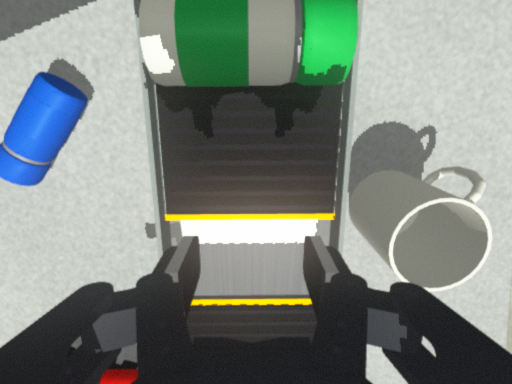

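The first green is in: the slot is empty and there's green in the window near (182,172). Now I'll go behind the far green.

>>> jog_arm(
  motion=[
    {"dx": 0.85, "dy": 0, "dz": 0, "rx": 0, "ry": 0, "rz": 0, "grip": 0.6},
    {"dx": 0.85, "dy": 0, "dz": 0, "rx": 0, "ry": 0, "rz": 0, "grip": 0.6},
    {"dx": 0.85, "dy": 0, "dz": 0, "rx": 0, "ry": 0, "rz": 0, "grip": 0.6},
    {"dx": 0.85, "dy": 0, "dz": 0, "rx": 0, "ry": 0, "rz": 0, "grip": 0.6},
    {"dx": 0.85, "dy": 0, "dz": 0, "rx": 0, "ry": 0, "rz": 0, "grip": 0.6},
    {"dx": 0.85, "dy": 0, "dz": 0, "rx": 0, "ry": 0, "rz": 0, "grip": 0.6},
    {"dx": 0.85, "dy": 0, "dz": 0, "rx": 0, "ry": 0, "rz": 0, "grip": 0.6},
    {"dx": 0.6, "dy": 0, "dz": 0, "rx": 0, "ry": 0, "rz": 0, "grip": 0.6},
    {"dx": 0, "dy": 0, "dz": 0, "rx": 0, "ry": 0, "rz": 0, "grip": 0.6},
    {"dx": 0, "dy": 0, "dz": 0, "rx": 0, "ry": 0, "rz": 0, "grip": 0.6},
  ],
)

```text
clock: 7.52
tool_pos: [0.6246, 0.1741, 0.2794]
tcp_rot: [-2.393, -2.034, 0.002]
wrist_force: [-0.1, -0.3, 0.2]
grip_width: 0.6
```

```bash
python3 -c "
from h import *
go(0,.228,.181)
p=r.get_image('wrist');save(p,'wrist5')
W=cloud(p);z=W[...,2]; d=todisp(W)
for x in (-.04,0,.04):
  m=(abs(d[...,0]-x)<.004)&(z>.16)&(z<.25); y=d[m][:,1]; zz=z[m]
  h,e=np.histogram(y,np.arange(.1,.3,.005)); print(x,[(round(float(a),3),round(float(zz[(y>=a)&(y<a+.005)].max()),3)) for a,c in zip(e,h) if c])
"
```

```text
t 7.52 disp [-0.0016  0.2279] z 0.2794 F [-0.1 -0.3  0.2] g 0.6
units tool [0.01 0.07 3.94] turn deg(tool) [-0.1   0.03  0.13]
-0.04 [(0.15, 0.202), (0.155, 0.206), (0.16, 0.208), (0.165, 0.21), (0.17, 0.211), (0.175, 0.21), (0.18, 0.21), (0.185, 0.208), (0.19, 0.204), (0.195, 0.201), (0.2, 0.194), (0.245, 0.168), (0.25, 0.169)]
0 [(0.15, 0.202), (0.155, 0.205), (0.16, 0.208), (0.165, 0.21), (0.17, 0.211), (0.175, 0.211), (0.18, 0.21), (0.185, 0.208), (0.19, 0.206), (0.195, 0.202), (0.2, 0.195), (0.245, 0.168), (0.25, 0.168)]
0.04 [(0.155, 0.205), (0.16, 0.207), (0.165, 0.209), (0.17, 0.21), (0.175, 0.209), (0.195, 0.198), (0.2, 0.193), (0.245, 0.168), (0.25, 0.168)]
```

View pics/wrist5.png

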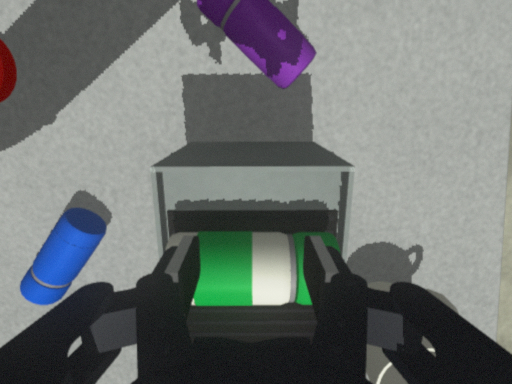

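The canister's rear edge is at 0.203 and the fence at about 0.245. I'll descend at y = 0.225.

>>> jog_arm(
  motion=[
    {"dx": -0.1, "dy": 0.05, "dz": 0.5, "rx": 0, "ry": 0, "rz": 0, "grip": 0.6},
    {"dx": 0, "dy": 0, "dz": 0.6, "rx": 0, "ry": 0, "rz": 0, "grip": 0.6},
    {"dx": 0, "dy": 0, "dz": 0.6, "rx": 0, "ry": 0, "rz": 0, "grip": 0.6},
    {"dx": 0, "dy": 0, "dz": 0.6, "rx": 0, "ry": 0, "rz": 0, "grip": 0.6},
    {"dx": 0, "dy": 0, "dz": 0.6, "rx": 0, "ry": 0, "rz": 0, "grip": 0.6},
    {"dx": 0, "dy": 0, "dz": 0.5, "rx": 0, "ry": 0, "rz": 0, "grip": 0.6},
    {"dx": 0, "dy": 0, "dz": 0.4, "rx": 0, "ry": 0, "rz": 0, "grip": 0.6},
    {"dx": 0, "dy": 0, "dz": 0.15, "rx": 0, "ry": 0, "rz": 0, "grip": 0.6},
    {"dx": 0, "dy": 0, "dz": 0, "rx": 0, "ry": 0, "rz": 0, "grip": 0.6},
    {"dx": 0, "dy": 0, "dz": 0, "rx": 0, "ry": 0, "rz": 0, "grip": 0.6},
  ],
)

```text
clock: 8.4
tool_pos: [0.6262, 0.1705, 0.1824]
tcp_rot: [2.396, 2.032, 0.001]
wrist_force: [-0.2, -0.3, 0.0]
grip_width: 0.6
```

```bash
python3 -c "
from h import *
go(0,.063,.181)
"
```

```text
t 8.4 disp [0.0005 0.2246] z 0.1824 F [-0.2 -0.3  0. ] g 0.6
units tool [-6.47 -0.02  0.06] turn deg(tool) [ 0.03 -0.01  0.01]
```

>>> jog_arm(
  motion=[
    {"dx": -0.25, "dy": 0, "dz": 0.05, "rx": 0, "ry": 0, "rz": 0, "grip": 0.6},
    {"dx": -0.25, "dy": 0, "dz": 0, "rx": 0, "ry": 0, "rz": 0, "grip": 0.6},
    {"dx": -0.25, "dy": 0, "dz": 0, "rx": 0, "ry": 0, "rz": 0, "grip": 0.6},
    {"dx": -0.25, "dy": 0, "dz": 0, "rx": 0, "ry": 0, "rz": 0, "grip": 0.6},
    {"dx": -0.25, "dy": 0, "dz": 0, "rx": 0, "ry": 0, "rz": 0, "grip": 0.6},
    {"dx": -0.25, "dy": 0, "dz": 0, "rx": 0, "ry": 0, "rz": 0, "grip": 0.6},
    {"dx": -0.25, "dy": 0, "dz": 0, "rx": 0, "ry": 0, "rz": 0, "grip": 0.6},
    {"dx": -0.25, "dy": 0, "dz": 0, "rx": 0, "ry": 0, "rz": 0, "grip": 0.6},
    {"dx": -0.25, "dy": 0, "dz": 0, "rx": 0, "ry": 0, "rz": 0, "grip": 0.6},
    {"dx": -0.25, "dy": 0, "dz": 0, "rx": 0, "ry": 0, "rz": 0, "grip": 0.6},
  ],
)

```text
clock: 9.23
tool_pos: [0.6157, 0.1083, 0.1808]
tcp_rot: [2.396, 2.032, 0.0]
wrist_force: [0.2, -0.5, 0.6]
grip_width: 0.601
```

```bash
python3 -c "
from h import *
go(0,.063,.181)
p=r.get_image('scene');save(p,'scene6')
"
```

```text
t 9.23 disp [0.0003 0.1615] z 0.1808 F [ 0.2 -0.5  0.6] g 0.6
units tool [-3.94 -0.01 -0.01] turn deg(tool) [0.01 0.   0.01]
```

View pics/scene6.png

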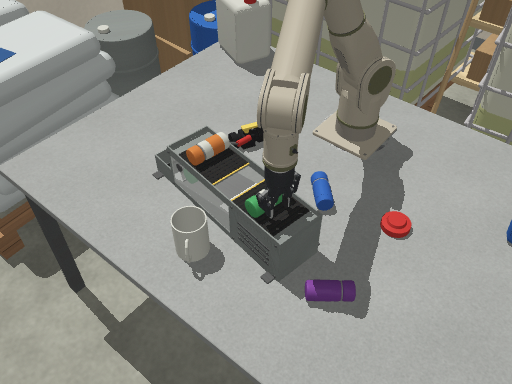

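The canister is rolling straight ahead of the fingers, now near (262,205). I'll continue.

>>> jog_arm(
  motion=[
    {"dx": -0.25, "dy": 0, "dz": 0, "rx": 0, "ry": 0, "rz": 0, "grip": 0.6},
    {"dx": -0.25, "dy": 0, "dz": 0, "rx": 0, "ry": 0, "rz": 0, "grip": 0.6},
    {"dx": -0.25, "dy": 0, "dz": 0, "rx": 0, "ry": 0, "rz": 0, "grip": 0.6},
    {"dx": -0.25, "dy": 0, "dz": 0, "rx": 0, "ry": 0, "rz": 0, "grip": 0.6},
    {"dx": -0.25, "dy": 0, "dz": 0, "rx": 0, "ry": 0, "rz": 0, "grip": 0.6},
    {"dx": -0.25, "dy": 0, "dz": 0, "rx": 0, "ry": 0, "rz": 0, "grip": 0.6},
    {"dx": -0.25, "dy": 0, "dz": 0, "rx": 0, "ry": 0, "rz": 0, "grip": 0.6},
    {"dx": -0.25, "dy": 0, "dz": 0, "rx": 0, "ry": 0, "rz": 0, "grip": 0.6},
    {"dx": -0.25, "dy": 0, "dz": 0, "rx": 0, "ry": 0, "rz": 0, "grip": 0.6},
    {"dx": -0.25, "dy": 0, "dz": 0, "rx": 0, "ry": 0, "rz": 0, "grip": 0.6},
  ],
)

```text
clock: 10.12
tool_pos: [0.6055, 0.0467, 0.1808]
tcp_rot: [2.396, 2.032, -0.0]
wrist_force: [0.2, 0.1, 0.3]
grip_width: 0.601
```

>>> jog_arm(
  motion=[
    {"dx": -0.25, "dy": 0, "dz": 0, "rx": 0, "ry": 0, "rz": 0, "grip": 0.6},
    {"dx": -0.25, "dy": 0, "dz": 0, "rx": 0, "ry": 0, "rz": 0, "grip": 0.6},
    {"dx": -0.25, "dy": 0, "dz": 0, "rx": 0, "ry": 0, "rz": 0, "grip": 0.6},
    {"dx": -0.25, "dy": 0, "dz": 0, "rx": 0, "ry": 0, "rz": 0, "grip": 0.6},
    {"dx": -0.25, "dy": 0, "dz": 0, "rx": 0, "ry": 0, "rz": 0, "grip": 0.6},
    {"dx": -0.2, "dy": 0, "dz": 0, "rx": 0, "ry": 0, "rz": 0, "grip": 0.6},
    {"dx": 0, "dy": 0, "dz": 0, "rx": 0, "ry": 0, "rz": 0, "grip": 0.6},
    {"dx": 0, "dy": 0, "dz": 0, "rx": 0, "ry": 0, "rz": 0, "grip": 0.6},
    {"dx": 0, "dy": 0, "dz": 0, "rx": 0, "ry": 0, "rz": 0, "grip": 0.6},
    {"dx": 0, "dy": 0, "dz": 0, "rx": 0, "ry": 0, "rz": 0, "grip": 0.6},
  ],
)

```text
clock: 10.95
tool_pos: [0.5997, 0.0121, 0.1809]
tcp_rot: [-2.395, -2.033, -0.0]
wrist_force: [-0.4, -0.4, 0.2]
grip_width: 0.605
```

```bash
python3 -c "
from h import *
go(0,-.198,.281)
p=r.get_image('scene');save(p,'scene7')
"
```

```text
t 10.95 disp [0.0003 0.064 ] z 0.1809 F [-0.4 -0.4  0.2] g 0.6
units tool [-10.48  -0.02  -4.01] turn deg(tool) [ 0.01 -0.01  0.06]
```

View pics/scene7.png

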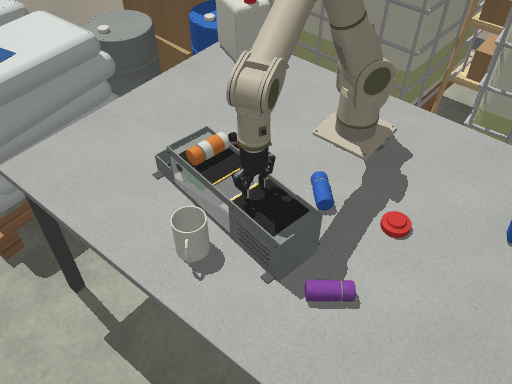

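Both greens are off the deck. I'll lift and go behind the orange one.

>>> jog_arm(
  motion=[
    {"dx": 0, "dy": 0, "dz": -1, "rx": 0, "ry": 0, "rz": 0, "grip": 0.6},
    {"dx": 0, "dy": 0, "dz": -1, "rx": 0, "ry": 0, "rz": 0, "grip": 0.6},
    {"dx": 0, "dy": 0, "dz": -1, "rx": 0, "ry": 0, "rz": 0, "grip": 0.6},
    {"dx": -0.5, "dy": 0, "dz": -1, "rx": 0, "ry": 0, "rz": 0, "grip": 0.6},
    {"dx": -0.9, "dy": 0, "dz": 0, "rx": 0, "ry": 0, "rz": 0, "grip": 0.6},
    {"dx": -0.9, "dy": 0, "dz": 0, "rx": 0, "ry": 0, "rz": 0, "grip": 0.6},
    {"dx": -0.9, "dy": 0, "dz": 0, "rx": 0, "ry": 0, "rz": 0, "grip": 0.6},
    {"dx": -0.9, "dy": 0, "dz": 0, "rx": 0, "ry": 0, "rz": 0, "grip": 0.6},
    {"dx": -0.9, "dy": 0, "dz": 0, "rx": 0, "ry": 0, "rz": 0, "grip": 0.6},
    {"dx": -0.9, "dy": 0, "dz": 0, "rx": 0, "ry": 0, "rz": 0, "grip": 0.6},
  ],
)

```text
clock: 11.83
tool_pos: [0.5754, -0.1347, 0.2809]
tcp_rot: [2.395, 2.033, 0.0]
wrist_force: [-0.0, -0.5, -1.0]
grip_width: 0.6
```

>>> jog_arm(
  motion=[
    {"dx": -0.9, "dy": 0, "dz": 0, "rx": 0, "ry": 0, "rz": 0, "grip": 0.6},
    {"dx": -0.9, "dy": 0, "dz": 0, "rx": 0, "ry": 0, "rz": 0, "grip": 0.6},
    {"dx": -0.9, "dy": 0, "dz": 0, "rx": 0, "ry": 0, "rz": 0, "grip": 0.6},
    {"dx": -0.9, "dy": 0, "dz": 0, "rx": 0, "ry": 0, "rz": 0, "grip": 0.6},
    {"dx": -0.9, "dy": 0, "dz": 0, "rx": 0, "ry": 0, "rz": 0, "grip": 0.6},
    {"dx": -0.4, "dy": 0, "dz": 0, "rx": 0, "ry": 0, "rz": 0, "grip": 0.6},
    {"dx": 0, "dy": 0, "dz": 0, "rx": 0, "ry": 0, "rz": 0, "grip": 0.6},
    {"dx": 0, "dy": 0, "dz": 0, "rx": 0, "ry": 0, "rz": 0, "grip": 0.6},
    {"dx": 0, "dy": 0, "dz": 0, "rx": 0, "ry": 0, "rz": 0, "grip": 0.6},
    {"dx": 0, "dy": 0, "dz": 0, "rx": 0, "ry": 0, "rz": 0, "grip": 0.6},
  ],
)

```text
clock: 12.67
tool_pos: [0.5563, -0.2529, 0.281]
tcp_rot: [-2.393, -2.035, -0.001]
wrist_force: [0.5, 0.9, -0.4]
grip_width: 0.603
```

```bash
python3 -c "
from h import *
go(0,-.203,.181)
p=r.get_image('wrist');save(p,'wrist8')
W=cloud(p);z=W[...,2]; d=todisp(W)
for x in (-.04,0,.04):
  m=(abs(d[...,0]-x)<.004)&(z>.16)&(z<.25); y=d[m][:,1]; zz=z[m]
  h,e=np.histogram(y,np.arange(-.3,.0,.005)); print(x,[(round(float(a),3),round(float(zz[(y>=a)&(y<a+.005)].max()),3)) for a,c in zip(e,h) if c])
p=r.get_image('scene');save(p,'scene8')
"
```

```text
t 12.67 disp [ 0.0007 -0.2045] z 0.281 F [ 0.5  0.9 -0.4] g 0.6
units tool [ 0.06 -0.03  4.  ] turn deg(tool) [ 0.02 -0.03  0.17]
-0.04 [(-0.26, 0.17), (-0.255, 0.168), (-0.18, 0.196), (-0.175, 0.201), (-0.17, 0.206), (-0.165, 0.208), (-0.16, 0.21), (-0.155, 0.21), (-0.15, 0.211), (-0.145, 0.21), (-0.14, 0.208), (-0.135, 0.206), (-0.13, 0.201), (-0.125, 0.193)]
0 [(-0.26, 0.168), (-0.255, 0.168), (-0.18, 0.195), (-0.175, 0.202), (-0.17, 0.206), (-0.165, 0.208), (-0.16, 0.21), (-0.155, 0.21), (-0.15, 0.211), (-0.145, 0.21), (-0.14, 0.208), (-0.135, 0.205), (-0.13, 0.201), (-0.125, 0.193)]
0.04 [(-0.26, 0.169), (-0.255, 0.169), (-0.18, 0.193), (-0.175, 0.201), (-0.17, 0.205), (-0.165, 0.208), (-0.16, 0.209), (-0.155, 0.21), (-0.15, 0.21), (-0.145, 0.21), (-0.14, 0.208), (-0.135, 0.205), (-0.13, 0.201), (-0.125, 0.193)]
```

View pics/wrist8.png

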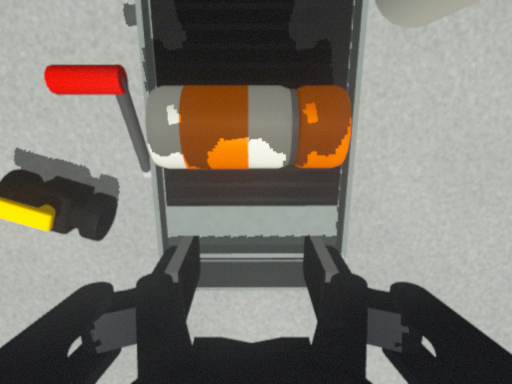

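View pics/scene8.png

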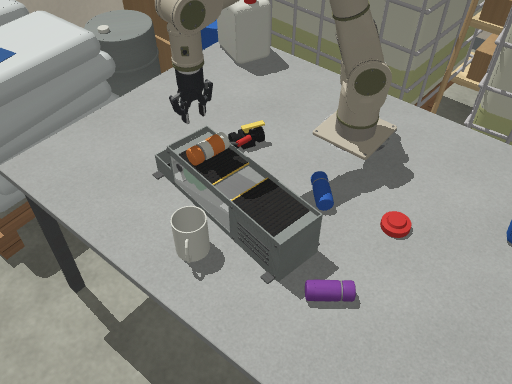

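>>> jog_arm(
  motion=[
    {"dx": 0, "dy": 0, "dz": 0.5, "rx": 0, "ry": 0, "rz": 0, "grip": 0.6},
    {"dx": 0, "dy": 0, "dz": 0.6, "rx": 0, "ry": 0, "rz": 0, "grip": 0.6},
    {"dx": 0, "dy": 0, "dz": 0.6, "rx": 0, "ry": 0, "rz": 0, "grip": 0.6},
    {"dx": 0, "dy": 0, "dz": 0.6, "rx": 0, "ry": 0, "rz": 0, "grip": 0.6},
    {"dx": 0, "dy": 0, "dz": 0.6, "rx": 0, "ry": 0, "rz": 0, "grip": 0.6},
    {"dx": 0, "dy": 0, "dz": 0.5, "rx": 0, "ry": 0, "rz": 0, "grip": 0.6},
    {"dx": 0, "dy": 0, "dz": 0.4, "rx": 0, "ry": 0, "rz": 0, "grip": 0.6},
    {"dx": 0, "dy": 0, "dz": 0.2, "rx": 0, "ry": 0, "rz": 0, "grip": 0.6},
    {"dx": 0, "dy": 0, "dz": 0, "rx": 0, "ry": 0, "rz": 0, "grip": 0.6},
    {"dx": 0, "dy": 0, "dz": 0, "rx": 0, "ry": 0, "rz": 0, "grip": 0.6},
  ],
)

```text
clock: 13.6
tool_pos: [0.5558, -0.2548, 0.181]
tcp_rot: [2.395, 2.032, 0.0]
wrist_force: [0.5, 0.4, 0.8]
grip_width: 0.599
```

```bash
python3 -c "
from h import *
go(0,-.067,.181)
a=cv2.imread('pics/scene8.png')[110:280,140:340]; cv2.imwrite('pics/crop8.png',cv2.resize(a,None,fx=4,fy=3.5,interpolation=cv2.INTER_CUBIC))
"
```

```text
t 13.6 disp [ 0.0006 -0.2065] z 0.181 F [0.5 0.4 0.8] g 0.6
units tool [ 5.58 -0.02  0.  ] turn deg(tool) [0.02 0.   0.02]
```

View pics/crop8.png

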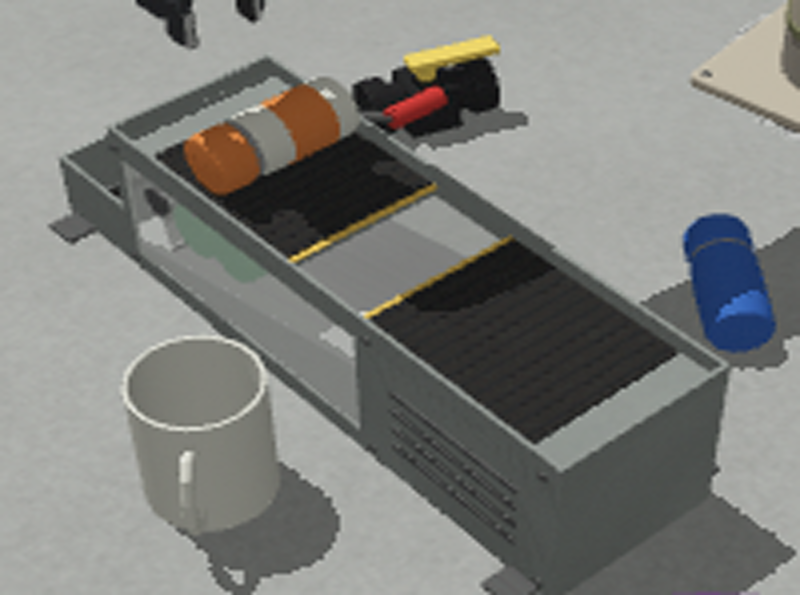

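Both green ends show behind the window, one behind the other at the gate. Now I'll push the orange one.

>>> jog_arm(
  motion=[
    {"dx": 0.25, "dy": 0, "dz": 0, "rx": 0, "ry": 0, "rz": 0, "grip": 0.6},
    {"dx": 0.25, "dy": 0, "dz": 0, "rx": 0, "ry": 0, "rz": 0, "grip": 0.6},
    {"dx": 0.25, "dy": 0, "dz": 0, "rx": 0, "ry": 0, "rz": 0, "grip": 0.6},
    {"dx": 0.25, "dy": 0, "dz": 0, "rx": 0, "ry": 0, "rz": 0, "grip": 0.6},
    {"dx": 0.25, "dy": 0, "dz": 0, "rx": 0, "ry": 0, "rz": 0, "grip": 0.6},
    {"dx": 0.25, "dy": 0, "dz": 0, "rx": 0, "ry": 0, "rz": 0, "grip": 0.6},
    {"dx": 0.25, "dy": 0, "dz": 0, "rx": 0, "ry": 0, "rz": 0, "grip": 0.6},
    {"dx": 0.25, "dy": 0, "dz": 0, "rx": 0, "ry": 0, "rz": 0, "grip": 0.6},
    {"dx": 0.25, "dy": 0, "dz": 0, "rx": 0, "ry": 0, "rz": 0, "grip": 0.6},
    {"dx": 0.25, "dy": 0, "dz": 0, "rx": 0, "ry": 0, "rz": 0, "grip": 0.6},
  ],
)

```text
clock: 14.43
tool_pos: [0.5659, -0.1925, 0.1808]
tcp_rot: [2.396, 2.032, -0.0]
wrist_force: [-0.0, 0.0, 0.3]
grip_width: 0.599
```

>>> jog_arm(
  motion=[
    {"dx": 0.25, "dy": 0, "dz": 0, "rx": 0, "ry": 0, "rz": 0, "grip": 0.6},
    {"dx": 0.25, "dy": 0, "dz": 0, "rx": 0, "ry": 0, "rz": 0, "grip": 0.6},
    {"dx": 0.25, "dy": 0, "dz": 0, "rx": 0, "ry": 0, "rz": 0, "grip": 0.6},
    {"dx": 0.25, "dy": 0, "dz": 0, "rx": 0, "ry": 0, "rz": 0, "grip": 0.6},
    {"dx": 0.25, "dy": 0, "dz": 0, "rx": 0, "ry": 0, "rz": 0, "grip": 0.6},
    {"dx": 0.25, "dy": 0, "dz": 0, "rx": 0, "ry": 0, "rz": 0, "grip": 0.6},
    {"dx": 0.25, "dy": 0, "dz": 0, "rx": 0, "ry": 0, "rz": 0, "grip": 0.6},
    {"dx": 0.25, "dy": 0, "dz": 0, "rx": 0, "ry": 0, "rz": 0, "grip": 0.6},
    {"dx": 0.25, "dy": 0, "dz": 0, "rx": 0, "ry": 0, "rz": 0, "grip": 0.6},
    {"dx": 0.25, "dy": 0, "dz": 0, "rx": 0, "ry": 0, "rz": 0, "grip": 0.6},
  ],
)

```text
clock: 15.27
tool_pos: [0.5762, -0.1309, 0.1808]
tcp_rot: [2.396, 2.032, 0.0]
wrist_force: [0.3, -0.4, -0.2]
grip_width: 0.595
```

>>> jog_arm(
  motion=[
    {"dx": 0.2, "dy": 0, "dz": 0, "rx": 0, "ry": 0, "rz": 0, "grip": 0.6},
    {"dx": 0.2, "dy": 0, "dz": 0, "rx": 0, "ry": 0, "rz": 0, "grip": 0.6},
    {"dx": 0.2, "dy": 0, "dz": 0, "rx": 0, "ry": 0, "rz": 0, "grip": 0.6},
    {"dx": 0, "dy": 0, "dz": 0, "rx": 0, "ry": 0, "rz": 0, "grip": 0.6},
    {"dx": 0, "dy": 0, "dz": 0, "rx": 0, "ry": 0, "rz": 0, "grip": 0.6},
    {"dx": 0, "dy": 0, "dz": 0, "rx": 0, "ry": 0, "rz": 0, "grip": 0.6},
    {"dx": 0, "dy": 0, "dz": 0, "rx": 0, "ry": 0, "rz": 0, "grip": 0.6},
    {"dx": 0, "dy": 0, "dz": 0, "rx": 0, "ry": 0, "rz": 0, "grip": 0.6},
    {"dx": 0, "dy": 0, "dz": 0, "rx": 0, "ry": 0, "rz": 0, "grip": 0.6},
    {"dx": 0, "dy": 0, "dz": 0, "rx": 0, "ry": 0, "rz": 0, "grip": 0.6},
  ],
)

```text
clock: 16.1
tool_pos: [0.5785, -0.1169, 0.1808]
tcp_rot: [2.396, 2.032, 0.0]
wrist_force: [-0.1, 0.1, -0.8]
grip_width: 0.602
```

```bash
python3 -c "
from h import *
go(-.118,-.112,.251)
p=r.get_image('scene');save(p,'scene9')
a=cv2.imread('pics/scene9.png')[110:280,140:340]; cv2.imwrite('pics/crop9.png',cv2.resize(a,None,fx=4,fy=3.5,interpolation=cv2.INTER_CUBIC))
"
```

```text
t 16.1 disp [ 0.0004 -0.0667] z 0.1808 F [-0.1  0.1 -0.8] g 0.6
units tool [-1.81 -4.74 -2.81] turn deg(tool) [0.01 0.   0.  ]
```

View pics/crop9.png

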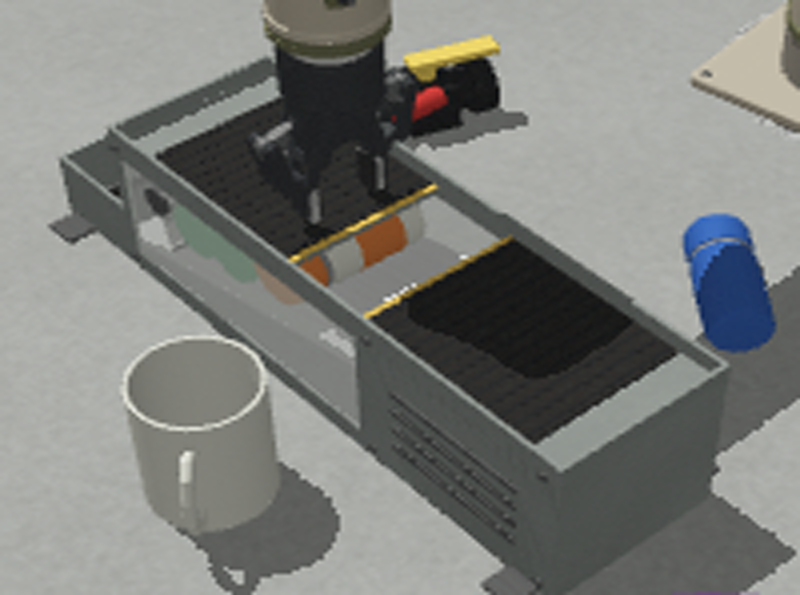

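Orange is in, lying under the slot's edge behind the greens. Next I'll lift, shut the gripper and go over the lever bar.

>>> jog_arm(
  motion=[
    {"dx": 0, "dy": 0, "dz": -0.9, "rx": 0, "ry": 0, "rz": 0, "grip": 0},
    {"dx": 0, "dy": 0, "dz": -1, "rx": 0, "ry": 0, "rz": 0, "grip": 0},
    {"dx": 0, "dy": 0, "dz": -0.9, "rx": 0, "ry": 0, "rz": 0, "grip": 0},
    {"dx": -0.3, "dy": -0.8, "dz": 0, "rx": 0, "ry": 0, "rz": 0, "grip": 0},
    {"dx": -0.3, "dy": -0.8, "dz": 0, "rx": 0, "ry": 0, "rz": 0, "grip": 0},
    {"dx": -0.3, "dy": -0.8, "dz": 0, "rx": 0, "ry": 0, "rz": 0, "grip": 0},
    {"dx": -0.3, "dy": -0.8, "dz": 0, "rx": 0, "ry": 0, "rz": 0, "grip": 0},
    {"dx": -0.3, "dy": -0.8, "dz": 0, "rx": 0, "ry": 0, "rz": 0, "grip": 0},
    {"dx": -0.3, "dy": -0.74, "dz": 0, "rx": 0, "ry": 0, "rz": 0, "grip": 0},
    {"dx": 0, "dy": 0, "dz": 0, "rx": 0, "ry": 0, "rz": 0, "grip": 0},
  ],
)

```text
clock: 16.98
tool_pos: [0.4515, -0.1431, 0.2509]
tcp_rot: [2.398, 2.029, -0.003]
wrist_force: [1.6, -0.1, -0.1]
grip_width: -0.0
```

```bash
python3 -c "
from h import *
go(-.118,-.112,.202)
p=r.get_image('wrist');save(p,'wrist10')
p=r.get_image('scene');save(p,'scene10')
a=cv2.imread('pics/scene10.png')[110:280,140:340]; cv2.imwrite('pics/crop10.png',cv2.resize(a,None,fx=4,fy=3.5,interpolation=cv2.INTER_CUBIC))
"
```

```text
t 16.98 disp [-0.1206 -0.1134] z 0.2509 F [ 1.6 -0.1 -0.1] g -0.0
units tool [0.06 0.1  1.96] turn deg(tool) [-0.05  0.11 -0.13]
```

View pics/wrist10.png

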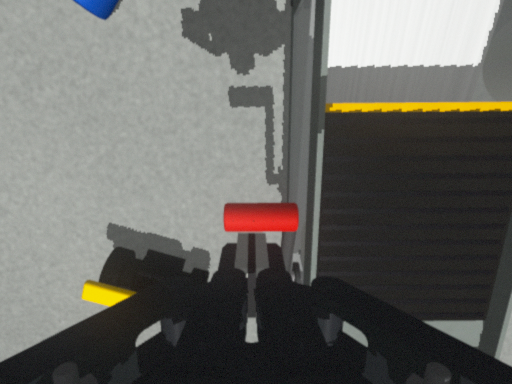

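View pics/crop10.png

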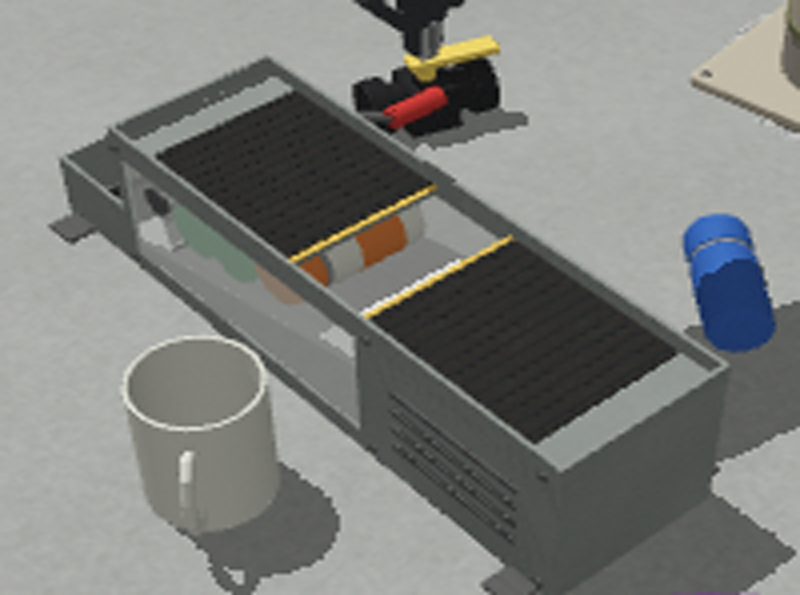

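```bash
python3 -c "
from h import *
p=r.get_image('wrist'); W,h=measure(p)
m=((h[...,0]<5)|(h[...,0]>174))&(h[...,1]>150)&(W[...,2]>.12)
q=W[m]; d=todisp(q); print(d.min(0),d.max(0),np.median(d,0),q[:,2].max())
"
```

```text
[-0.13811809 -0.12685019] [-0.08885395 -0.10776713] [-0.11295478 -0.11492939] 0.18181799949726596
```

>>> jog_arm(
  motion=[
    {"dx": 0.06, "dy": 0.1, "dz": 0.6, "rx": 0, "ry": 0, "rz": 0, "grip": 0},
    {"dx": 0, "dy": 0.1, "dz": 0.6, "rx": 0, "ry": 0, "rz": 0, "grip": 0},
    {"dx": 0, "dy": 0, "dz": 0.4, "rx": 0, "ry": 0, "rz": 0, "grip": 0},
    {"dx": 0, "dy": 0, "dz": 0.3, "rx": 0, "ry": 0, "rz": 0, "grip": 0},
    {"dx": 0.04, "dy": 0, "dz": 0.3, "rx": 0, "ry": 0, "rz": 0, "grip": 0},
    {"dx": 0.04, "dy": 0, "dz": 0.4, "rx": 0, "ry": 0, "rz": 0, "grip": 0},
    {"dx": 0.05, "dy": 0, "dz": 0.4, "rx": 0, "ry": 0, "rz": 0, "grip": 0},
    {"dx": 0.05, "dy": 0, "dz": 0.4, "rx": 0, "ry": 0, "rz": 0, "grip": 0},
    {"dx": 0.05, "dy": 0, "dz": 0.35, "rx": 0, "ry": 0, "rz": 0, "grip": 0},
    {"dx": 0, "dy": 0, "dz": 0, "rx": 0, "ry": 0, "rz": 0, "grip": 0},
  ],
)

```text
clock: 17.97
tool_pos: [0.4629, -0.1334, 0.1592]
tcp_rot: [2.392, 2.034, 0.006]
wrist_force: [-7.7, 9.1, 32.9]
grip_width: 0.002
```

```bash
python3 -c "
from h import *
go(-.113,-.107,.155)
p=r.get_image('scene');save(p,'scene11')
a=cv2.imread('pics/scene11.png')[110:280,140:340]; cv2.imwrite('pics/crop11.png',cv2.resize(a,None,fx=4,fy=3.5,interpolation=cv2.INTER_CUBIC))
"
```

```text
t 17.97 disp [-0.111  -0.1019] z 0.1592 F [-7.7  9.1 32.9] g 0.0
units tool [-0.2  -0.08  0.17] turn deg(tool) [ 0.22 -0.08  0.15]
```

View pics/crop11.png

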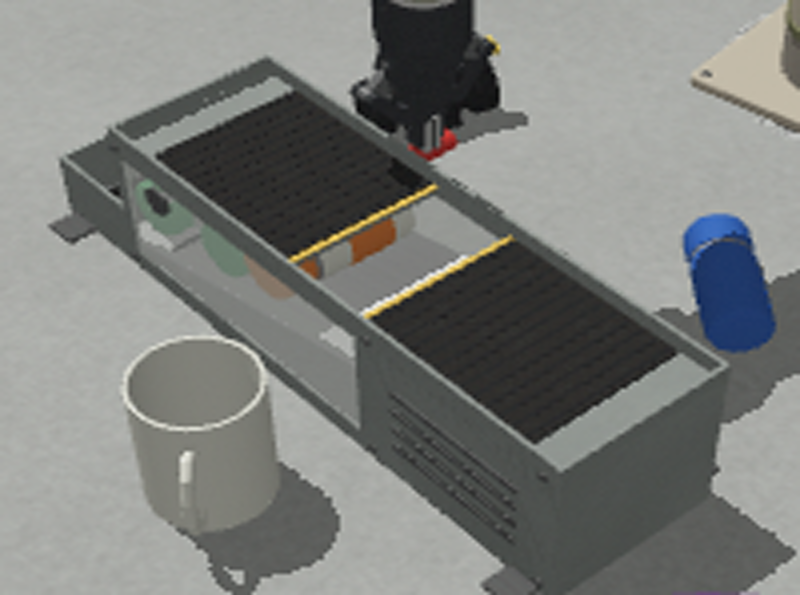

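The lever is at its stop and the foremost green is rolling past the gate. I'll hold, easing off slightly.

>>> jog_arm(
  motion=[
    {"dx": 0, "dy": 0, "dz": -0.05, "rx": 0, "ry": 0, "rz": 0, "grip": 0},
    {"dx": 0, "dy": 0, "dz": 0, "rx": 0, "ry": 0, "rz": 0, "grip": 0},
    {"dx": 0, "dy": 0, "dz": 0, "rx": 0, "ry": 0, "rz": 0, "grip": 0},
    {"dx": 0, "dy": 0, "dz": 0, "rx": 0, "ry": 0, "rz": 0, "grip": 0},
    {"dx": 0, "dy": 0, "dz": 0, "rx": 0, "ry": 0, "rz": 0, "grip": 0},
    {"dx": 0, "dy": 0, "dz": 0, "rx": 0, "ry": 0, "rz": 0, "grip": 0},
    {"dx": 0, "dy": 0, "dz": 0, "rx": 0, "ry": 0, "rz": 0, "grip": 0},
    {"dx": 0, "dy": 0, "dz": 0, "rx": 0, "ry": 0, "rz": 0, "grip": 0},
    {"dx": 0, "dy": 0, "dz": 0, "rx": 0, "ry": 0, "rz": 0, "grip": 0},
    {"dx": 0, "dy": 0, "dz": 0, "rx": 0, "ry": 0, "rz": 0, "grip": 0},
  ],
)

```text
clock: 18.85
tool_pos: [0.4628, -0.1337, 0.1613]
tcp_rot: [2.392, 2.033, 0.005]
wrist_force: [-4.9, 8.6, 26.1]
grip_width: 0.003
```

```bash
python3 -c "
from h import *
go(-.113,-.107,.155)
p=r.get_image('top');save(p,'top12')
p=r.get_image('scene');save(p,'scene12')
a=cv2.imread('pics/scene12.png')[110:280,140:340]; cv2.imwrite('pics/crop12.png',cv2.resize(a,None,fx=4,fy=3.5,interpolation=cv2.INTER_CUBIC))
"
```

```text
t 18.85 disp [-0.111  -0.1022] z 0.1613 F [-4.9  8.6 26.1] g 0.0
units tool [-0.19 -0.08  0.25] turn deg(tool) [ 0.24 -0.05  0.13]
```

View pics/crop12.png

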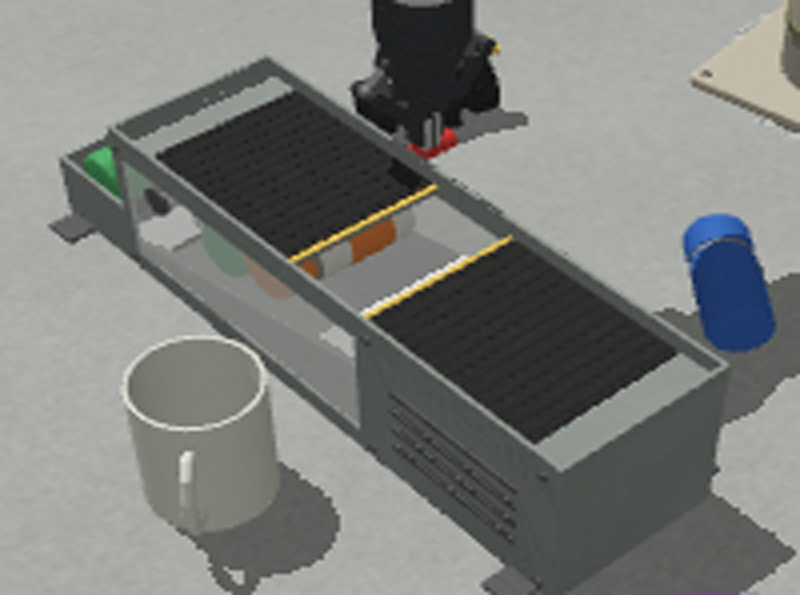

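View pics/top12.png

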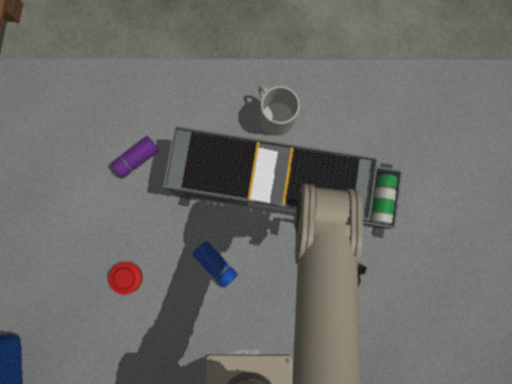

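Green is in the tray at top-view (386,197), and the others are held back. I'll raise the arm, which lets the lever up.

>>> jog_arm(
  motion=[
    {"dx": 0, "dy": 0, "dz": -0.5, "rx": 0, "ry": 0, "rz": 0, "grip": 0},
    {"dx": 0, "dy": 0, "dz": -0.6, "rx": 0, "ry": 0, "rz": 0, "grip": 0},
    {"dx": 0, "dy": 0, "dz": -0.8, "rx": 0, "ry": 0, "rz": 0, "grip": 0},
    {"dx": 0, "dy": 0, "dz": -0.8, "rx": 0, "ry": 0, "rz": 0, "grip": 0},
    {"dx": 0, "dy": 0, "dz": -0.8, "rx": 0, "ry": 0, "rz": 0, "grip": 0},
    {"dx": 0, "dy": 0, "dz": -0.8, "rx": 0, "ry": 0, "rz": 0, "grip": 0},
    {"dx": 0, "dy": 0, "dz": -0.8, "rx": 0, "ry": 0, "rz": 0, "grip": 0},
    {"dx": 0, "dy": 0, "dz": -0.5, "rx": 0, "ry": 0, "rz": 0, "grip": 0},
    {"dx": 0, "dy": 0, "dz": 0, "rx": 0, "ry": 0, "rz": 0, "grip": 0},
    {"dx": 0, "dy": 0, "dz": 0, "rx": 0, "ry": 0, "rz": 0, "grip": 0},
  ],
)

```text
clock: 19.78
tool_pos: [0.4608, -0.1354, 0.2984]
tcp_rot: [2.395, 2.032, 0.001]
wrist_force: [0.2, -0.1, -0.1]
grip_width: -0.001
```

>>> jog_arm(
  motion=[
    {"dx": 0, "dy": 0, "dz": 0, "rx": 0, "ry": 0, "rz": 0, "grip": 0},
    {"dx": 0, "dy": 0, "dz": 0, "rx": 0, "ry": 0, "rz": 0, "grip": 0},
    {"dx": 0, "dy": 0, "dz": 0, "rx": 0, "ry": 0, "rz": 0, "grip": 0},
    {"dx": 0, "dy": 0, "dz": 0, "rx": 0, "ry": 0, "rz": 0, "grip": 0},
    {"dx": 0, "dy": 0, "dz": 0, "rx": 0, "ry": 0, "rz": 0, "grip": 0},
    {"dx": 0, "dy": 0, "dz": 0, "rx": 0, "ry": 0, "rz": 0, "grip": 0},
    {"dx": 0, "dy": 0, "dz": 0, "rx": 0, "ry": 0, "rz": 0, "grip": 0},
    {"dx": 0, "dy": 0, "dz": 0, "rx": 0, "ry": 0, "rz": 0, "grip": 0},
    {"dx": 0, "dy": 0, "dz": 0, "rx": 0, "ry": 0, "rz": 0, "grip": 0},
    {"dx": 0, "dy": 0, "dz": 0, "rx": 0, "ry": 0, "rz": 0, "grip": 0},
  ],
)

```text
clock: 20.62
tool_pos: [0.4604, -0.1355, 0.2983]
tcp_rot: [2.396, 2.032, -0.0]
wrist_force: [-0.3, -0.9, -0.3]
grip_width: -0.0
```

```bash
python3 -c "
from h import *
go(-.113,-.107,.3)
p=r.get_image('wrist'); W,h=measure(p)
m=((h[...,0]<5)|(h[...,0]>174))&(h[...,1]>150)&(W[...,2]>.1)
q=W[m]; print('bar',np.median(todisp(q),0),q[:,2].max())
p=r.get_image('top'); W,h=measure(p); m=(h[...,0]>40)&(h[...,0]<85)&(h[...,1]>120); print('green',np.median(todisp(W[m]),0),np.nanmax(W[m][:,2]))
p=r.get_image('scene');save(p,'scene13')
a=cv2.imread('pics/scene13.png')[110:280,140:340]; cv2.imwrite('pics/crop13.png',cv2.resize(a,None,fx=4,fy=3.5,interpolation=cv2.INTER_CUBIC))
"
```

```text
t 20.62 disp [-0.1131 -0.1043] z 0.2983 F [-0.3 -0.9 -0.3] g -0.0
units tool [-0.11  0.   -0.07] turn deg(tool) [0.01 0.01 0.02]
bar [-0.11333398 -0.11543053] 0.18188453129625176
green [ 0.04856201 -0.32320699] 0.0796757305122262
```

View pics/crop13.png

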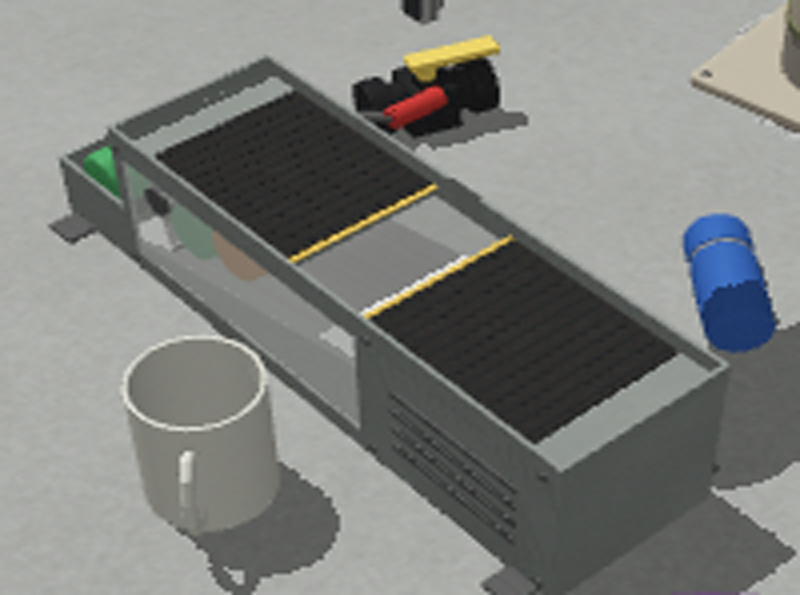

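The lever bar is back at its rest height, and green then orange are at the gate. I'll let it settle a little longer, check that nothing moves, and hand in.

>>> jog_arm(
  motion=[
    {"dx": 0, "dy": 0, "dz": 0, "rx": 0, "ry": 0, "rz": 0, "grip": 0},
    {"dx": 0, "dy": 0, "dz": 0, "rx": 0, "ry": 0, "rz": 0, "grip": 0},
    {"dx": 0, "dy": 0, "dz": 0, "rx": 0, "ry": 0, "rz": 0, "grip": 0},
    {"dx": 0, "dy": 0, "dz": 0, "rx": 0, "ry": 0, "rz": 0, "grip": 0},
    {"dx": 0, "dy": 0, "dz": 0, "rx": 0, "ry": 0, "rz": 0, "grip": 0},
    {"dx": 0, "dy": 0, "dz": 0, "rx": 0, "ry": 0, "rz": 0, "grip": 0},
    {"dx": 0, "dy": 0, "dz": 0, "rx": 0, "ry": 0, "rz": 0, "grip": 0},
    {"dx": 0, "dy": 0, "dz": 0, "rx": 0, "ry": 0, "rz": 0, "grip": 0},
    {"dx": 0, "dy": 0, "dz": 0, "rx": 0, "ry": 0, "rz": 0, "grip": 0},
    {"dx": 0, "dy": 0, "dz": 0, "rx": 0, "ry": 0, "rz": 0, "grip": 0},
  ],
)

```text
clock: 21.6
tool_pos: [0.4604, -0.1355, 0.2983]
tcp_rot: [2.396, 2.032, -0.0]
wrist_force: [0.1, 0.2, 0.9]
grip_width: -0.003
```

```bash
python3 -c "
from h import *
p=r.get_image('scene');save(p,'scene14')
a=cv2.imread('pics/scene13.png').astype(int);b=cv2.imread('pics/scene14.png').astype(int)
d=abs(a-b).max(2)[130:240,150:260]; print('changed px',(d>25).sum(), d.max())
if (d>25).sum()<8: print(r.job_done())
"
```

```text
changed px 0 6
the job is handed in; nothing more can be done
None
```

The job is handed in at about 21.6 s. I rolled the near green, the far green and then the orange canister into the slot. Then I pressed the lever to its stop, and one green rolled into the tray. I raised the arm clear, and the lever came back up.

**Last checks:**
- **Tray:** green is in the tray at y of about -0.32 m, inside the allowed range. That is the median of its visible green band, not a measured centre.
- **Gate:** the other green is in front of the orange, seen through the window. I judged this by eye and did not measure their y positions.
- **Lever:** the bar is back at its rest height (top at 0.182 m).
- **At rest:** two pictures about 1 s apart showed no change around the dispenser.
- **Arm:** it is clear of everything, with the wrist force reading close to zero.
- **Jug, ball valve and drum cap:** they look unmoved in the pictures, but I did not measure them.

At the lever's stop the wrist force briefly read about 35 N in total, from the fingertips on the bar; I eased off slightly while holding. No check failed or disagreed.

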